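Nip up the last stand's foot nut with an adjustable wrench

TASK

A foot nut of the last stand on the cobbler's bench has worked loose. The adjustable wrench already lies on it, but with the jaws too wide: roll the wrench's worm with a fingertip until the jaw is closed snugly on the nut, and only then push the handle round to tighten the nut clockwise (seen from above) by one flat, a sixth of a turn. Leave the wrench lying snug on the nut, and leave the hammer, the tin and the brush alone.

Things in the scene. Friction and masses are not known exactly. Their poses are not given: they have to be found in the camera images.
- stand: Black iron last stand, fixed to the bench: strap foot 314 x 64 x 5 mm along its y axis, a post in the middle carrying a sole-shaped iron 223 x 74 mm (top 118 mm high). Origin: centre of the foot's underside. At +125 and -125 mm along y: a stud, a washer 60 mm wide and 4 mm thick, and a nut. The wrench lies on the +y nut.
- nut_top (a point): Centre of the top face of the hexagon nut to be tightened: 30 mm across flats, 34.6 mm across corners, 16 mm high, its top 25 mm above the bench; the 20 mm stud stands 6 mm above it.
- nut (a joint): Turn of that nut in rad, 0 at the start, growing clockwise seen from above (tightening). It stays where it is left and drags with 0.35 N m (about 2.5 N at the middle of the handle). No stop within one flat (1.05).
- wrench: Loose bare steel 250 mm adjustable wrench, 0.5 kg: mouth round the nut, head on the washer, tail of the handle on the bench (slopes about 3 degrees). Origin: between the jaws on the head's underside, near the nut's axis. x runs from mouth to throat (throat wall at 19.5 mm), z up. Fixed jaw on the +y side, movable jaw on the -y side, both 14 mm thick. For worm and handle see their points.
- worm_top (a point): Top of the worm, at (40, 1, 16) mm in the wrench's frame, about 25 mm above the bench. Fixed to the wrench, does not turn with the worm. It stands 2 mm above the throat wall (x 19.5 to 31) and 3 mm above the frame beside and behind it.
- worm: Knurled worm of the wrench, 18 mm diameter and 18 mm long, origin at its centre, axis along the wrench's y. A fingertip pressed on its top with 4 to 10 N and stroked along the wrench's x rolls it. Strokes towards the nut close the jaw (1 mm of jaw per 11 mm of stroke, 5 mm a turn), away open it. Lift between strokes; it stays where left. Once the jaw is tight the finger slips.
- jaw (a joint): Slide of the movable jaw in m, growing as it closes; the opening between the jaws is 37 mm minus this. The jaw touches both flats of the nut (opening 30 mm) at 0.007. Starts between 0.001 and 0.004. It cannot be pushed along with moderate force, only driven by the worm.
- handle_mid (a point): On the handle's centre line at (146.8, -22.6, 7) mm in the wrench's frame, 148 mm from the nut, about 11 mm above the bench. The handle, 24 wide and 12 thick, runs from (55, 2) mm for 168 mm, 15 degrees clockwise of the wrench's x; round tail 29 mm. To tighten, push here round the nut, on the long side that faces the wrench's +y.
- hammer: Loose hammer with a wooden handle, 260 mm long, lying on the bench; origin at its middle. Bystander.
- tin: Loose plain closed metal tin, 76 mm diameter, 100 mm high, standing; origin under its centre. Bystander.
- brush: Loose shoe brush, 160 x 50 x 42 mm, bristles down; origin under its centre. Bystander.

How it is judged:
On the way, in this order (a step that is already met when the one before it is completed fails the run):
1. a fingertip works on the worm while the jaw is still too wide (contact force between the fingers and worm above 0.8 N and value of joint jaw below 0.0055 m), for 0.1 s.
2. the jaw is closed on the nut, less than 1.5 mm too wide, before the nut has been turned (value of joint jaw between 0.0055 and 0.009 m and value of joint nut below 0.2 rad and horizontal distance between wrench and nut_top below 0.006 m), for 0.2 s.
At the end, for the whole second after the job is handed in: the nut has been turned clockwise by a sixth of a turn (60 degrees, 15 either way), and the wrench lies still on it, its jaws round the nut (centred within 6 mm, within 8.6 degrees of level) and less than 1.5 mm too wide (value of joint nut between 0.785 and 1.31 rad and value of joint jaw between 0.0055 and 0.009 m and horizontal distance between wrench and nut_top below 0.006 m and angle between wrench's own z axis and vertical below 0.15 rad and linear speed of wrench below 0.01 m/s and angular speed of wrench below 0.1 rad/s); the robot touches nothing.
It fails at once if the hammer is pushed more than 30 mm away (distance of hammer from where it was at the start of the episode above 0.03 m).
It fails at once if the tin is pushed more than 30 mm away (distance of tin from where it was at the start of the episode above 0.03 m).
It fails at once if the brush is pushed more than 30 mm away (distance of brush from where it was at the start of the episode above 0.03 m).
It also fails if it takes over 58 s, if anything falls off the work surface, if the arm or the gripper's body presses on something with over 40 N, if the wrist force passes 120 N, or if a joint passes its speed limit or range.

ROBOT

A 6-joint arm with a two-finger parallel gripper is mounted at the origin on the work surface. World frame = base frame: x ahead of the robot, y to its left, z up, the work surface at z = 0. Lengths are in m, angles in rad, forces in N, time in s.
With the tool pointing down it reaches from about 0.25 to 0.725 m from the base axis. Payload 4 kg.
Tool frame: the origin (TCP) lies on the centre line of the jaws, within the pads' length; the fingertips stand 14 mm ahead of it and the grasp point (between the pads) lies 5 mm behind it; z points along the fingers, x is the direction in which the jaws open and shut, and the axes are right-handed (so a half turn about z gives the same grasp; the last joint's range is limited). The gripper opens to 85 mm and grips with 20 to 120 N. Pads are 22 mm wide; open, the fingers measure 114 mm over their backs; the gripper's body (76 mm by 85 mm) begins 54 mm behind the grasp point. The pads swing forward as they close: fully open they stand 13 mm farther back than shut.
Start: joints at [1.276, 0.241, 0.005, 1.335, 0, 1.571], TCP at [0.145, 0.478, 0.245] pointing down, gripper open.
Joint ranges: [-2.72, 2.72], [-1.05, 1.87], [-1.09, 1.28], [-1.99, 2.15], [-1.42, 1.44], [-3.14, 3.14]. Speed limits (rad/s): [2.79, 2.79, 3.14, 3.14, 3.14, 3.14].

INTERFACE

Orientations are given as a unit quaternion [x, y, z, w].
In Python, from workcell import bot gives the robot as it stands.
- The arm moves only by the tool play_rows, never from a script. Its argument "motion" is a list of rows, each an object with "fingers": the closure, from -1 (fully open) to 1 (shut), so that 0 is half open; "translation": the shift along the tool's x, y, z in cm, a list of three; "roll": the turn about the tool's z in degrees. A call has 1 to 20 rows; each row is the pose to reach, as a shift and turn from the pose commanded when the call began, along the tool's axes at that moment; what a row does not reach only later rows make up. A row lasts 1/12 s, in which the tool goes at most 41.7 mm and 7.16 degrees, less where a joint would pass 70% of its speed; a pose out of reach is approached as far as the arm can. A call with a gripper value outside its range is refused whole. The fingers move at their own pace and stop on an object; the grip force is fixed at half the most. Time passes only in rows, so rows that repeat a pose let the fingers close. It gives the time, the measured TCP pose, the force and the opening at its end, in the units of the state.
- bot.get_obs(): the state, without advancing time (a new reading comes with each control period).
- bot.camera(name): name is "side" or "top"; returns a dict with "pixels" (384x512x3 uint8, red, green, blue), "intrinsics" (3x3 intrinsics, pixels), "world_to_cam" (4x4, takes a point from world to camera coordinates). Camera axes: x right, y down, z forward; pixel columns grow to the right and rows downward; lengths in m; the calibration is good to about 2 mm. A picture is of the moment at which its call begins. There is no depth.
- bot.job_done(): hands the job in, once; it reports no verdict.
The state is a dict: "clock": time; "joint_pos": joint angles; "joint_vel": joint speeds; "tau": joint torques, N m; "eef_pos": TCP position; "tool_rot": TCP orientation; "ft_force": force on the tool from outside, world axes, zero at the start; "ft_torque": the same for the moment, N m; "grip_width": finger opening in m.
Only numpy, scipy, OpenCV 4.12 (cv2) and the standard library are available. Lean on these libraries where they do the work, as an engineer would, in place of code of your own. Each camera call takes 0.05 s, during which the arm holds its last target. There are 200 camera calls.

## Working session

There is one attempt and no reset: what is moved stays moved. The work goes in short steps, Python scripts to look and compute and a tool call to move; the robot and the scene stay as the last step left them, time stands still between calls to the robot, and variables do not carry over. Pictures are saved under pics/ and viewed, about 8 in all and at most 12, crops included, and the job is handed in when it is done.

Besides the shell and the picture viewer there is one more tool, called after ">>>" in YAML: its name, and indented under it one key for each argument. play_rows: Moves the arm, as the interface text tells. Its arguments: {"type":"object","properties":{"motion":{"type":"array","items":{"type":"object","properties":{"fingers":{"type":"number"},"translation":{"type":"array","items":{"type":"number"}},"roll":{"type":"number"}}}}},"required":["motion"]}

```bash
mkdir -p pics
cat > h.py <<'E'
import numpy as np,cv2
from workcell import bot
def snap(n,f=None):
    c=bot.camera(n)
    if f: cv2.imwrite('pics/'+f,c['pixels'][:,:,::-1])
    return c
def ray(c,u,v,z):
    K=np.array(c['intrinsics']);T=np.array(c['world_to_cam']);R=T[:3,:3];o=-R.T@T[:3,3]
    d=R.T@np.linalg.inv(K)@[u,v,1]; return o+d*(z-o[2])/d[2]
def proj(c,p):
    K=np.array(c['intrinsics']);T=np.array(c['world_to_cam']);q=K@(T[:3,:3]@np.array(p)+T[:3,3]);return q[:2]/q[2]
E
python3 - <<'E'
from h import *
a=snap('top','top0.png');b=snap('side','side0.png')
for c in(a,b): print(np.round(c['intrinsics'],1).tolist(),np.round(c['world_to_cam'],3).tolist())
o=bot.get_obs();print({k:np.round(v,3).tolist() for k,v in o.items()})
E
```

```text
[[359.9, 0.0, 259.0], [0.0, 359.9, 190.5], [0.0, 0.0, 1.0]] [[0.003, -1.0, -0.008, 0.097], [-0.983, -0.001, -0.186, 0.537], [0.186, 0.008, -0.983, 0.822], [0.0, 0.0, 0.0, 1.0]]
[[400.1, 0.0, 253.9], [0.0, 400.1, 186.8], [0.0, 0.0, 1.0]] [[-0.974, -0.228, 0.011, 0.543], [-0.179, 0.735, -0.654, 0.05], [0.141, -0.639, -0.757, 0.993], [0.0, 0.0, 0.0, 1.0]]
{'clock': 0.1, 'joint_pos': [1.276, 0.241, 0.004, 1.335, -0.0, 1.571], 'joint_vel': [-0.001, -0.001, 0.004, 0.0, 0.002, 0.0], 'tau': [-0.0, -37.314, 25.301, 0.011, -0.0, 0.0], 'eef_pos': [0.145, 0.478, 0.244], 'tool_rot': [0.803, 0.596, -0.001, 0.001], 'ft_force': [-0.102, -0.399, -0.032], 'ft_torque': [-0.016, -0.017, -0.05], 'grip_width': 0.085}
```

View pics/top0.png

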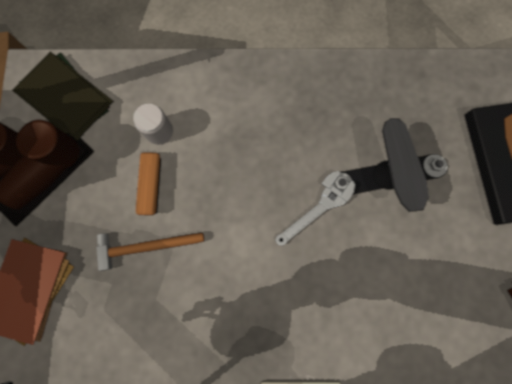

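View pics/side0.png

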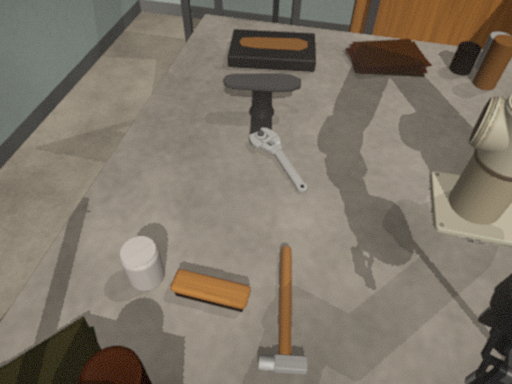

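The top view shows the wrench head at about (340,185) px, with its tail at (282,240). The tin is at (149,119), the brush at (148,183) and the hammer at (150,245), all well clear. The side view shows the head at (264,138) and the tail at (303,187). Next: enlarged crops and first measurements.

Run:
```python
from h import *
a=snap('top');b=snap('side')
def crop(c,x0,y0,w,h,s):
    return cv2.resize(c['pixels'][y0:y0+h,x0:x0+w,::-1],None,fx=s,fy=s,interpolation=cv2.INTER_CUBIC)
A=crop(a,270,160,100,90,6);cv2.imwrite('pics/c1.png',A)
B=crop(b,235,115,80,80,6);cv2.imwrite('pics/c2.png',B)
g=a['pixels'].astype(int);m=((g.min(2)>125)).astype(np.uint8);m[:, :270]=0;m[:,360:]=0;m[:160]=0;m[250:]=0
n,l,st,ce=cv2.connectedComponentsWithStats(m);print(st[1:],ce[1:])
for n,(u,v),z in(('nut?',(343,182),.028),('tail',(282,240),.008)): print(n,ray(a,u,v,z).round(4))
for n,(u,v),z in(('nut?',(262,133),.028),('tail',(303,187),.008)): print(n,ray(b,u,v,z).round(4))
```

```text
[[ 276  171   78   75 1070]
 [ 344  175    2    1    2]] [[319.38130841 206.27196262]
 [344.5        175.        ]]
nut? [ 0.5631 -0.1112  0.028 ]
tail [0.4201 0.0413 0.008 ]
nut? [ 0.5603 -0.1119  0.028 ]
tail [0.419  0.0418 0.008 ]
```

View pics/c1.png

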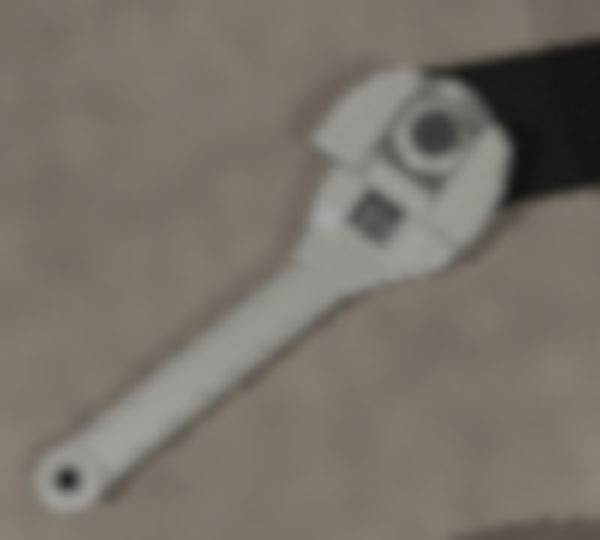

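View pics/c2.png

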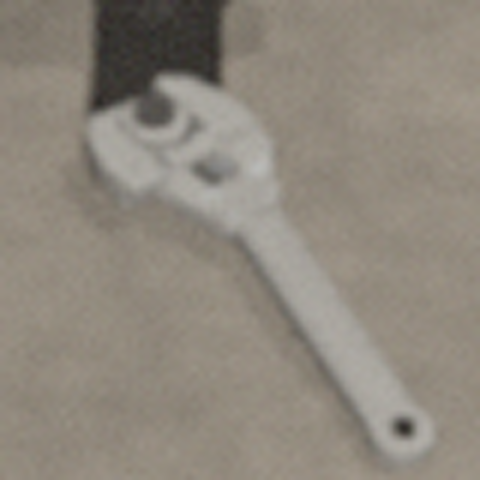

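The top crop shows the stud at about (341.9,181.4), the worm window at (332.2,195.4) and the tail hole at (280.8,239.4), in full-image px. The side crop shows the stud at (260.4,132.6), the worm at (270.1,142.3) and the tail hole at (301.9,185.9).

Run:
```python
from h import *
a=snap('top');b=snap('side')
P={}
for n,p,q,z in(('stud',(341.9,181.4),(260.4,132.6),.031),('worm',(332.2,195.4),(270.1,142.3),.024),('hole',(280.8,239.4),(301.9,185.9),.012)):
    A=ray(a,*p,z);B=ray(b,*q,z);P[n]=(A+B)/2
    print(n,A.round(4),B.round(4))
s,w,t=[P[k][:2] for k in('stud','worm','hole')]
d=lambda v:np.degrees(np.arctan2(v[1],v[0]))
print('dist worm %.4f (.040) tail %.4f (.221)'%(np.linalg.norm(w-s),np.linalg.norm(t-s)))
print('yaw from worm %.1f, from tail %.1f'%(d(w-s)-d((40,1)),d(t-s)-d((217.3,-41.5))))
yaw=np.radians(d(t-s)+10.81)
R=np.array([[np.cos(yaw),-np.sin(yaw)],[np.sin(yaw),np.cos(yaw)]])
print('worm pred',(s+R@[.040,.001]).round(4),'hmid',(s+R@[.1468,-.0226]).round(4),'hole-based origin',(t-R@[.2173,-.0415]).round(4))
print(bot.get_obs()['eef_pos'],d((0.803**2-0.596**2,2*.803*.596)))
```

```text
stud [ 0.564  -0.1078  0.031 ] [ 0.5643 -0.1091  0.031 ]
worm [ 0.5298 -0.0838  0.024 ] [ 0.5312 -0.0842  0.024 ]
hole [0.4214 0.0444 0.012 ] [0.4222 0.0423 0.012 ]
dist worm 0.0416 (.040) tail 0.2081 (.221)
yaw from worm 142.6, from tail 144.0
worm pred [ 0.5312 -0.0857] hmid [ 0.4587 -0.0038] hole-based origin [ 0.5731 -0.118 ]
[0.14521316 0.4782555  0.24498475] 73.16684227113389
```

Run:
```python
from h import *
a=snap('top')
for p in((383,125),(384,150),(391,180),(402,208),(396,119)): print('sole',p,ray(a,*p,.118).round(4))
print('nut2',ray(a,434,166,.031).round(4))
s=np.array([.5641,-.1085])
for y in(143.8,):
    yaw=np.radians(y);R=np.array([[np.cos(yaw),-np.sin(yaw)],[np.sin(yaw),np.cos(yaw)]])
    print('worm',s+R@[.04,.001],'hmid',s+R@[.1468,-.0226],'hole',s+R@[.2033,-.0378])
```

```text
sole (383, 125) [ 0.6785 -0.1881  0.118 ]
sole (384, 150) [ 0.6184 -0.1867  0.118 ]
sole (391, 180) [ 0.5485 -0.1981  0.118 ]
sole (402, 208) [ 0.4853 -0.2181  0.118 ]
sole (396, 119) [ 0.6931 -0.2191  0.118 ]
nut2 [ 0.6036 -0.3396  0.031 ]
worm [ 0.53123098 -0.08568273] hmid [ 0.45898591 -0.00356178] hole [0.42236986 0.04207323]
```

>>> play_rows:
  motion:
    - {"fingers": 1,"translation": [-42.8,53.3,0],"roll": 19.4}
    - {"fingers": 1,"translation": [-42.8,53.3,0],"roll": 19.4}
    - {"fingers": 1,"translation": [-42.8,53.3,0],"roll": 19.4}
    - {"fingers": 1,"translation": [-42.8,53.3,0],"roll": 19.4}
    - {"fingers": 1,"translation": [-42.8,53.3,0],"roll": 19.4}
    - {"fingers": 1,"translation": [-42.8,53.3,0],"roll": 19.4}
    - {"fingers": 1,"translation": [-42.8,53.3,0],"roll": 19.4}
    - {"fingers": 1,"translation": [-42.8,53.3,0],"roll": 19.4}
    - {"fingers": 1,"translation": [-42.8,53.3,0],"roll": 19.4}
    - {"fingers": 1,"translation": [-42.8,53.3,0],"roll": 19.4}
    - {"fingers": 1,"translation": [-42.8,53.3,0],"roll": 19.4}
    - {"fingers": 1,"translation": [-42.8,53.3,0],"roll": 19.4}
    - {"fingers": 1,"translation": [-42.8,53.3,0],"roll": 19.4}
    - {"fingers": 1,"translation": [-42.8,53.3,0],"roll": 19.4}
    - {"fingers": 1,"translation": [-42.8,53.3,0],"roll": 19.4}
    - {"fingers": 1,"translation": [-42.8,53.3,0],"roll": 19.4}
    - {"fingers": 1,"translation": [-42.8,53.3,0],"roll": 19.4}
    - {"fingers": 1,"translation": [-42.8,53.3,0],"roll": 19.4}
    - {"fingers": 1,"translation": [-42.8,53.3,0],"roll": 19.4}
    - {"fingers": 1,"translation": [-42.8,53.3,0],"roll": 19.4}

```text
clock: 2.02
eef_pos: [0.5302, -0.0853, 0.2451]
tool_rot: [0.892, 0.452, -0.0, -0.001]
ft_force: [-0.6, 0.8, 0.3]
grip_width: 0.0002
```

>>> play_rows:
  motion:
    - {"fingers": 1,"translation": [0,-0.7,4],"roll": 0}
    - {"fingers": 1,"translation": [0,-0.7,8],"roll": 0}
    - {"fingers": 1,"translation": [0,-0.7,12],"roll": 0}
    - {"fingers": 1,"translation": [0,-0.7,16],"roll": 0}
    - {"fingers": 1,"translation": [0,-0.7,19],"roll": 0}
    - {"fingers": 1,"translation": [0,-0.7,20],"roll": 0}
    - {"fingers": 1,"translation": [0,-0.7,20],"roll": 0}
    - {"fingers": 1,"translation": [0,-0.7,20],"roll": 0}

```text
clock: 2.68
eef_pos: [0.5257, -0.081, 0.0464]
tool_rot: [0.892, 0.452, 0.0, 0.0]
ft_force: [0.6, -0.8, 0.4]
grip_width: 0.0001
```

Run:
```python
from h import *
a=snap('top');b=snap('side')
A=cv2.resize(a['pixels'][150:250,270:400,::-1],None,fx=4,fy=4,interpolation=cv2.INTER_CUBIC)
B=cv2.resize(b['pixels'][80:200,200:330,::-1],None,fx=4,fy=4,interpolation=cv2.INTER_CUBIC)
cv2.imwrite('pics/d1.png',B)
o=bot.get_obs();print(o['eef_pos'],o['ft_force'])
```

```text
[ 0.52739287 -0.08168202  0.04792677] [ 0.21240804 -0.67358423 -0.44740876]
```

View pics/d1.png

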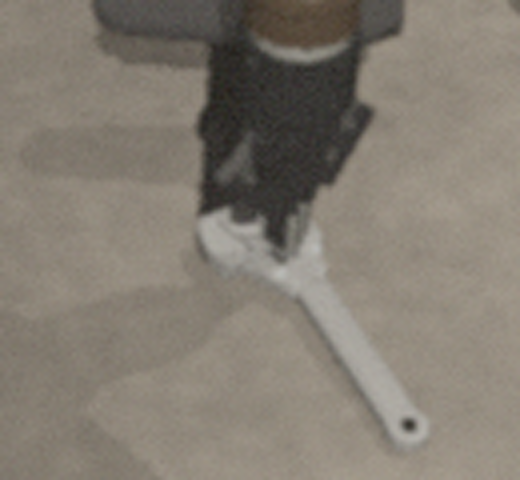

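The crop shows the shut fingertips just above the worm, about (285,245) in the crop, on the throat side and clear of the stud. I'll go down gently, watching the force.

>>> play_rows:
  motion:
    - {"fingers": 1,"translation": [0,0,0.2],"roll": 0}
    - {"fingers": 1,"translation": [0,0,0.4],"roll": 0}
    - {"fingers": 1,"translation": [0,0,0.5],"roll": 0}
    - {"fingers": 1,"translation": [0,0,0.5],"roll": 0}

```text
clock: 3.12
eef_pos: [0.5255, -0.0819, 0.0407]
tool_rot: [0.892, 0.452, 0.0, 0.0]
ft_force: [0.4, 0.3, 0.1]
grip_width: -0.0002
```

>>> play_rows:
  motion:
    - {"fingers": 1,"translation": [0,0,0.1],"roll": 0}
    - {"fingers": 1,"translation": [0,0,0.1],"roll": 0}
    - {"fingers": 1,"translation": [0,0,0.1],"roll": 0}

```text
clock: 3.37
eef_pos: [0.5252, -0.0819, 0.0392]
tool_rot: [0.892, 0.452, -0.0, -0.0]
ft_force: [-0.8, -0.4, 0.3]
grip_width: -0.0003
```

>>> play_rows:
  motion:
    - {"fingers": 1,"translation": [0,0,0.1],"roll": 0}
    - {"fingers": 1,"translation": [0,0,0.1],"roll": 0}
    - {"fingers": 1,"translation": [0,0,0.1],"roll": 0}

```text
clock: 3.62
eef_pos: [0.5254, -0.0819, 0.0384]
tool_rot: [0.892, 0.452, 0.0, 0.0]
ft_force: [-0.4, 0.6, 0.3]
grip_width: 0.0
```

>>> play_rows:
  motion:
    - {"fingers": 1,"translation": [0,0,0.1],"roll": 0}
    - {"fingers": 1,"translation": [0,0,0.1],"roll": 0}
    - {"fingers": 1,"translation": [0,0,0.1],"roll": 0}

```text
clock: 3.87
eef_pos: [0.5255, -0.0819, 0.0381]
tool_rot: [0.892, 0.452, 0.0, 0.0]
ft_force: [-1.5, -0.8, 6.7]
grip_width: -0.0003
```

>>> play_rows:
  motion:
    - {"fingers": 1,"translation": [0,0,0.05],"roll": 0}
    - {"fingers": 1,"translation": [0,0,0.05],"roll": 0}
    - {"fingers": 1,"translation": [0,0,0.05],"roll": 0}

```text
clock: 4.12
eef_pos: [0.5256, -0.0819, 0.0381]
tool_rot: [0.892, 0.452, 0.0, 0.0]
ft_force: [-2.8, 0.9, 9.3]
grip_width: -0.0002
```

>>> play_rows:
  motion:
    - {"fingers": 1,"translation": [0,0,-0.04],"roll": 0}
    - {"fingers": 1,"translation": [0,0.2,-0.04],"roll": 0}
    - {"fingers": 1,"translation": [0,0.4,-0.04],"roll": 0}
    - {"fingers": 1,"translation": [0,0.6,-0.04],"roll": 0}
    - {"fingers": 1,"translation": [0,0.8,-0.04],"roll": 0}

```text
clock: 4.53
eef_pos: [0.5314, -0.0863, 0.0381]
tool_rot: [0.892, 0.452, 0.0, -0.0]
ft_force: [-2.1, 0.9, 8.1]
grip_width: 0.0
```

>>> play_rows:
  motion:
    - {"fingers": 1,"translation": [0,0.2,0],"roll": 0}
    - {"fingers": 1,"translation": [0,0.4,0],"roll": 0}
    - {"fingers": 1,"translation": [0,0.6,0],"roll": 0}
    - {"fingers": 1,"translation": [0,0.8,0],"roll": 0}

```text
clock: 4.87
eef_pos: [0.5379, -0.091, 0.0381]
tool_rot: [0.892, 0.452, -0.0, -0.0]
ft_force: [-2.5, 1.4, 5.5]
grip_width: -0.0002
```

>>> play_rows:
  motion:
    - {"fingers": 1,"translation": [0,0,-0.6],"roll": 0}
    - {"fingers": 1,"translation": [0,-0.8,-0.6],"roll": 0}
    - {"fingers": 1,"translation": [0,-1.6,-0.6],"roll": 0}
    - {"fingers": 1,"translation": [0,-1.6,-0.3],"roll": 0}
    - {"fingers": 1,"translation": [0,-1.6,0],"roll": 0}
    - {"fingers": 1,"translation": [0,-1.6,0.02],"roll": 0}
    - {"fingers": 1,"translation": [0,-1.4,0.02],"roll": 0}
    - {"fingers": 1,"translation": [0,-1.2,0.02],"roll": 0}
    - {"fingers": 1,"translation": [0,-1.0,0.02],"roll": 0}
    - {"fingers": 1,"translation": [0,-0.8,0.02],"roll": 0}
    - {"fingers": 1,"translation": [0,-0.6,0.02],"roll": 0}
    - {"fingers": 1,"translation": [0,-0.4,0.02],"roll": 0}
    - {"fingers": 1,"translation": [0,-0.2,0.02],"roll": 0}
    - {"fingers": 1,"translation": [0,0,0.02],"roll": 0}

```text
clock: 6.03
eef_pos: [0.538, -0.0913, 0.0379]
tool_rot: [0.892, 0.452, 0.0, 0.0]
ft_force: [-2.3, 0.2, 6.8]
grip_width: 0.0001
```

>>> play_rows:
  motion:
    - {"fingers": 1,"translation": [0,0,-3],"roll": 0}
    - {"fingers": 1,"translation": [0,-4,-6],"roll": 0}
    - {"fingers": 1,"translation": [0,-8,-9],"roll": 0}
    - {"fingers": 1,"translation": [0,-12,-9],"roll": 0}
    - {"fingers": 1,"translation": [0,-16,-9],"roll": 0}
    - {"fingers": 1,"translation": [0,-16,-9],"roll": 0}

```text
clock: 6.53
eef_pos: [0.4035, 0.0054, 0.1266]
tool_rot: [0.892, 0.453, -0.002, -0.002]
ft_force: [-0.8, 0.3, -1.0]
grip_width: -0.0001
```

```bash
cat >> h.py <<'E'
def look(f,x0=315,y0=160,w=50,h=45,s=12,n=6,cam='top'):
    im=np.mean([bot.camera(cam)['pixels'].astype(float) for _ in range(n)],0)
    im=np.clip(im[y0:y0+h,x0:x0+w,::-1]*1.3,0,255).astype(np.uint8)
    cv2.imwrite('pics/'+f,cv2.resize(im,None,fx=s,fy=s,interpolation=cv2.INTER_CUBIC))
E
python3 - <<'E'
from h import *
look('e1.png')
E
```

```text
(no output)
```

View pics/e1.png

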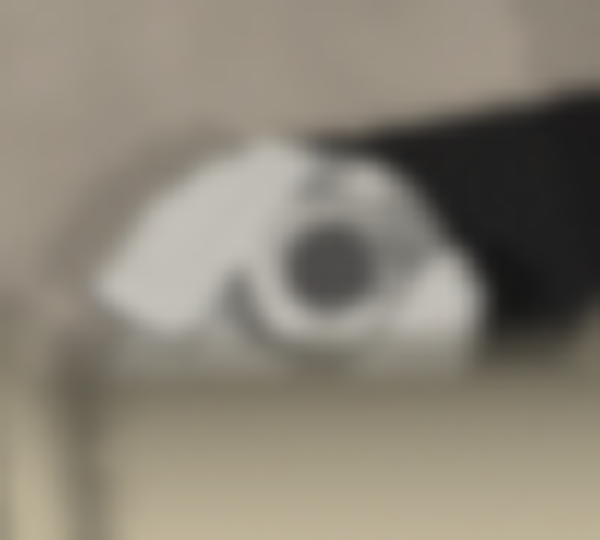

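The crop shows the movable jaw (left, about (200,260)) close to the nut with a thin dark gap. The arm hides the worm, so I'll do more strokes and watch the tangential force.

>>> play_rows:
  motion:
    - {"fingers": 1,"translation": [0,4,3],"roll": 0}
    - {"fingers": 1,"translation": [0,8,5],"roll": 0}
    - {"fingers": 1,"translation": [0,11,7],"roll": 0}
    - {"fingers": 1,"translation": [0,14.4,8],"roll": 0}
    - {"fingers": 1,"translation": [0,14.4,8.4],"roll": 0}
    - {"fingers": 1,"translation": [0,14.4,8.7],"roll": 0}
    - {"fingers": 1,"translation": [0,14.4,9],"roll": 0}
    - {"fingers": 1,"translation": [0,14.4,9],"roll": 0}
    - {"fingers": 1,"translation": [0,14.6,9],"roll": 0}
    - {"fingers": 1,"translation": [0,14.8,9],"roll": 0}
    - {"fingers": 1,"translation": [0,15,9],"roll": 0}
    - {"fingers": 1,"translation": [0,15.2,9],"roll": 0}
    - {"fingers": 1,"translation": [0,15.4,9],"roll": 0}
    - {"fingers": 1,"translation": [0,15.6,9],"roll": 0}
    - {"fingers": 1,"translation": [0,15.8,9],"roll": 0}
    - {"fingers": 1,"translation": [0,16,9],"roll": 0}

```text
clock: 8.17
eef_pos: [0.5377, -0.0909, 0.038]
tool_rot: [0.892, 0.452, 0.0, -0.001]
ft_force: [-2.7, 2.4, 5.4]
grip_width: -0.0003
```

>>> play_rows:
  motion:
    - {"fingers": 1,"translation": [0,0,-0.6],"roll": 0}
    - {"fingers": 1,"translation": [0,-0.8,-0.6],"roll": 0}
    - {"fingers": 1,"translation": [0,-1.6,-0.6],"roll": 0}
    - {"fingers": 1,"translation": [0,-1.6,-0.3],"roll": 0}
    - {"fingers": 1,"translation": [0,-1.6,0],"roll": 0}
    - {"fingers": 1,"translation": [0,-1.6,0],"roll": 0}
    - {"fingers": 1,"translation": [0,-1.4,0],"roll": 0}
    - {"fingers": 1,"translation": [0,-1.2,0],"roll": 0}
    - {"fingers": 1,"translation": [0,-1.0,0],"roll": 0}
    - {"fingers": 1,"translation": [0,-0.8,0],"roll": 0}

```text
clock: 9.0
eef_pos: [0.5301, -0.0855, 0.0379]
tool_rot: [0.892, 0.452, -0.001, -0.002]
ft_force: [-8.3, 3.4, 15.3]
grip_width: 0.0001
```

>>> play_rows:
  motion:
    - {"fingers": 1,"translation": [0,0.2,0],"roll": 0}
    - {"fingers": 1,"translation": [0,0.4,0],"roll": 0}
    - {"fingers": 1,"translation": [0,0.6,0],"roll": 0}
    - {"fingers": 1,"translation": [0,0.8,0],"roll": 0}

```text
clock: 9.33
eef_pos: [0.5352, -0.0892, 0.0378]
tool_rot: [0.892, 0.452, -0.001, -0.003]
ft_force: [-10.2, 7.0, 17.1]
grip_width: -0.0001
```

>>> play_rows:
  motion:
    - {"fingers": 1,"translation": [0,0,-0.6],"roll": 0}
    - {"fingers": 1,"translation": [0,-0.8,-0.6],"roll": 0}
    - {"fingers": 1,"translation": [0,-1.6,-0.6],"roll": 0}
    - {"fingers": 1,"translation": [0,-1.6,-0.3],"roll": 0}
    - {"fingers": 1,"translation": [0,-1.6,0],"roll": 0}
    - {"fingers": 1,"translation": [0,-1.6,0],"roll": 0}
    - {"fingers": 1,"translation": [0,-1.4,0],"roll": 0}
    - {"fingers": 1,"translation": [0,-1.2,0],"roll": 0}
    - {"fingers": 1,"translation": [0,-1.0,0],"roll": 0}
    - {"fingers": 1,"translation": [0,-0.8,0],"roll": 0}

```text
clock: 10.17
eef_pos: [0.53, -0.0855, 0.0379]
tool_rot: [0.892, 0.452, -0.001, -0.002]
ft_force: [-8.0, 4.1, 16.9]
grip_width: 0.0001
```

>>> play_rows:
  motion:
    - {"fingers": 1,"translation": [0,0.2,0],"roll": 0}
    - {"fingers": 1,"translation": [0,0.4,0],"roll": 0}
    - {"fingers": 1,"translation": [0,0.6,0],"roll": 0}
    - {"fingers": 1,"translation": [0,0.8,0],"roll": 0}

```text
clock: 10.5
eef_pos: [0.535, -0.0891, 0.0378]
tool_rot: [0.892, 0.452, -0.001, -0.003]
ft_force: [-10.7, 7.6, 19.3]
grip_width: -0.0002
```

The tangential force jumped from 3 N to about 12 N at the same finger positions, so the jaw looks tight. I'll retreat clear of the view and check.

>>> play_rows:
  motion:
    - {"fingers": 1,"translation": [0,0,-3],"roll": 0}
    - {"fingers": 1,"translation": [0,0,-6],"roll": 0}
    - {"fingers": 1,"translation": [-3,-4,-7],"roll": 0}
    - {"fingers": 1,"translation": [-5,-8,-7],"roll": 0}
    - {"fingers": 1,"translation": [-7,-11,-7],"roll": 0}
    - {"fingers": 1,"translation": [-9,-14,-7],"roll": 0}
    - {"fingers": 1,"translation": [-11,-17,-7],"roll": 0}
    - {"fingers": 1,"translation": [-11,-17,-7],"roll": 0}
    - {"fingers": 1,"translation": [-11,-17,-7],"roll": 0}

```text
clock: 11.25
eef_pos: [0.3335, -0.079, 0.1063]
tool_rot: [0.892, 0.451, -0.001, -0.0]
ft_force: [1.2, -0.6, 0.5]
grip_width: -0.0005
```

Run:
```python
from h import *
look('e2.png',270,160,100,90,6)
```

```text
(no output)
```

View pics/e2.png

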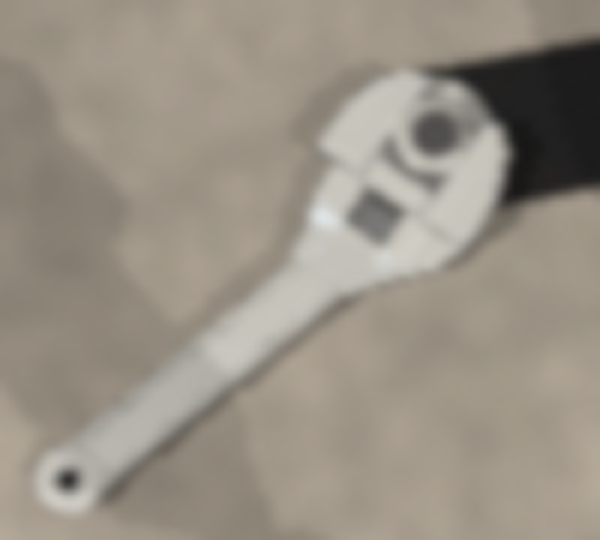

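The crop shows the movable jaw flush on the nut with no dark gap left. Its tip moved from about (314,138) to (320,145), and the tail hole is still at (67,479). So the jaw is closed and the nut hasn't turned. Now I'll plan the handle push.

```bash
cat >> h.py <<'E'
def tool():
    o=bot.get_obs();q=o['tool_rot'];th=2*np.arctan2(q[1],q[0]);return np.array(o['eef_pos']),th
def rel(p,th,tp):  # world xy target -> tool x,y cm
    d=np.array(tp)-p[:2];return (100*np.array([d@[np.cos(th),np.sin(th)],d@[np.sin(th),-np.cos(th)]])).round(2)
E
python3 - <<'E'
from h import *
nut=np.array([.5641,-.1085]);h=np.array([.459,-.0036]);n=np.array([np.cos(np.radians(38.8)),np.sin(np.radians(38.8))])
p,th=tool();print(p,np.degrees(th))
print('pre',rel(p,th,h-.045*n),'dz cm',100*(p[2]-.02))
p0=h-.0265*n
for a in range(0,21,4):
    r=np.radians(a);q=nut+np.array([[np.cos(r),np.sin(r)],[-np.sin(r),np.cos(r)]])@(p0-nut)
    print(a,rel(p0,np.radians(38.8),q))
E
```

```text
[ 0.33747564 -0.07954975  0.10708438] 53.72764466825603
pre [8.96 4.14] dz cm 8.708438392273274
0 [0. 0.]
4 [ 1.04 -0.26]
8 [ 2.1  -0.45]
12 [ 3.16 -0.56]
16 [ 4.23 -0.6 ]
20 [ 5.31 -0.57]
```

>>> play_rows:
  motion:
    - {"fingers": 1,"translation": [3,1.4,0],"roll": 5}
    - {"fingers": 1,"translation": [6,2.8,0],"roll": 10}
    - {"fingers": 1,"translation": [9,4.1,0],"roll": 15}
    - {"fingers": 1,"translation": [9,4.1,3],"roll": 15}
    - {"fingers": 1,"translation": [9,4.1,6],"roll": 15}
    - {"fingers": 1,"translation": [9,4.1,8],"roll": 15}
    - {"fingers": 1,"translation": [9,4.1,8.6],"roll": 15}
    - {"fingers": 1,"translation": [9,4.1,8.6],"roll": 15}
    - {"fingers": 1,"translation": [9,4.1,8.6],"roll": 15}

```text
clock: 12.3
eef_pos: [0.423, -0.0311, 0.0212]
tool_rot: [0.943, 0.331, -0.0, -0.0]
ft_force: [-0.4, 0.4, 0.3]
grip_width: -0.0001
```

Run:
```python
from h import *
nut=np.array([.5641,-.1085]);h=np.array([.459,-.0036]);n=np.array([np.cos(np.radians(38.8)),np.sin(np.radians(38.8))])
p,th=tool();print(p,np.degrees(th),bot.get_obs()['ft_force'],'to contact',rel(p,th,h-.0265*n))
look('f1.png',200,90,140,120,5,4,'side')
```

```text
[ 0.42295932 -0.03110263  0.02118067] 38.708585427011144 [-0.42135431  0.36934362  0.30304253] to contact [1.88 0.11]
```

View pics/f1.png

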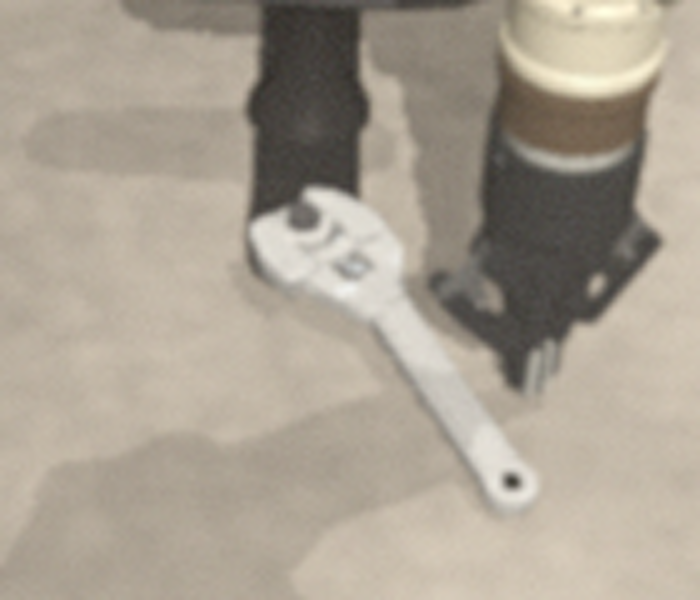

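The crop shows the fingertips at about (530,385), beside the middle of the handle on the correct side and clear of it. The jaw still looks closed on the nut. I'll approach to contact.

>>> play_rows:
  motion:
    - {"fingers": 1,"translation": [0.6,0.1,0.1],"roll": 0}
    - {"fingers": 1,"translation": [1.2,0.1,0.1],"roll": 0}
    - {"fingers": 1,"translation": [1.6,0.1,0.1],"roll": 0}
    - {"fingers": 1,"translation": [1.9,0.1,0.1],"roll": 0}
    - {"fingers": 1,"translation": [1.9,0.1,0.1],"roll": 0}

```text
clock: 12.92
eef_pos: [0.4387, -0.0195, 0.0202]
tool_rot: [0.943, 0.332, 0.0, 0.0]
ft_force: [0.7, 0.6, -0.4]
grip_width: -0.0002
```

>>> play_rows:
  motion:
    - {"fingers": 1,"translation": [0.2,0,0],"roll": 0}
    - {"fingers": 1,"translation": [0.4,0,0],"roll": 0}
    - {"fingers": 1,"translation": [0.4,0,0],"roll": 0}

```text
clock: 13.17
eef_pos: [0.4397, -0.0181, 0.0197]
tool_rot: [0.944, 0.331, -0.002, 0.0]
ft_force: [-3.1, -3.3, 3.5]
grip_width: 0.0001
```

>>> play_rows:
  motion:
    - {"fingers": 1,"translation": [0.52,-0.14,0],"roll": 2}
    - {"fingers": 1,"translation": [1.04,-0.26,0],"roll": 4}
    - {"fingers": 1,"translation": [1.57,-0.36,0],"roll": 6}
    - {"fingers": 1,"translation": [2.1,-0.45,0],"roll": 8}
    - {"fingers": 1,"translation": [2.63,-0.51,0],"roll": 10}
    - {"fingers": 1,"translation": [3.16,-0.56,0],"roll": 12}
    - {"fingers": 1,"translation": [3.7,-0.59,0],"roll": 14}
    - {"fingers": 1,"translation": [4.23,-0.6,0],"roll": 16}
    - {"fingers": 1,"translation": [4.77,-0.59,0],"roll": 18}
    - {"fingers": 1,"translation": [5.31,-0.57,0],"roll": 20}

```text
clock: 14.0
eef_pos: [0.4776, 0.0189, 0.0197]
tool_rot: [0.987, 0.161, -0.002, 0.001]
ft_force: [-4.3, -4.7, 2.7]
grip_width: 0.0001
```

Run:
```python
from h import *
look('g1.png',270,140,110,100,6,4)
o=bot.get_obs();print(o['eef_pos'],o['ft_force'])
```

```text
[0.4784569  0.02010418 0.01979182] [-2.10142771 -1.99227258 -0.27546487]
```

View pics/g1.png

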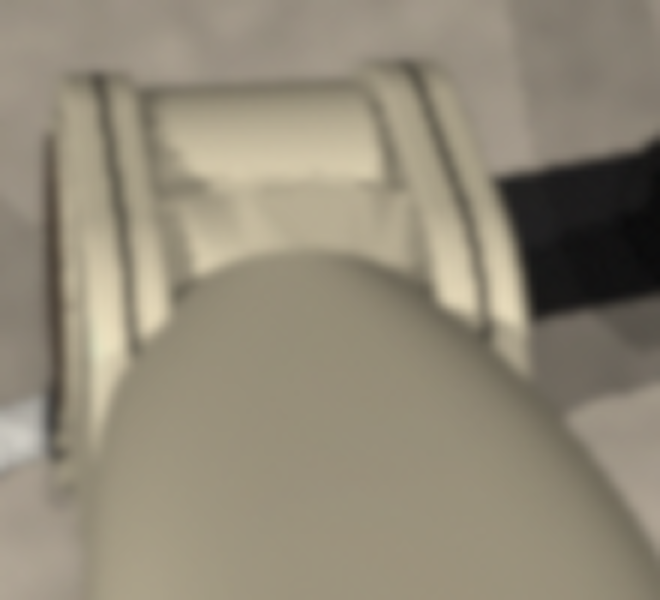

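The arm hides the wrench in that view. The measured TCP has swept 20° about the nut with about 3 to 6 N of push, so I'll continue.

>>> play_rows:
  motion:
    - {"fingers": 1,"translation": [0.52,-0.14,0],"roll": 2}
    - {"fingers": 1,"translation": [1.04,-0.26,0],"roll": 4}
    - {"fingers": 1,"translation": [1.57,-0.36,0],"roll": 6}
    - {"fingers": 1,"translation": [2.1,-0.45,0],"roll": 8}
    - {"fingers": 1,"translation": [2.63,-0.51,0],"roll": 10}
    - {"fingers": 1,"translation": [3.16,-0.56,0],"roll": 12}
    - {"fingers": 1,"translation": [3.7,-0.59,0],"roll": 14}
    - {"fingers": 1,"translation": [4.23,-0.6,0],"roll": 16}
    - {"fingers": 1,"translation": [4.77,-0.59,0],"roll": 18}
    - {"fingers": 1,"translation": [5.31,-0.57,0],"roll": 20}

```text
clock: 15.03
eef_pos: [0.5251, 0.0417, 0.0196]
tool_rot: [1.0, -0.012, -0.002, 0.001]
ft_force: [-5.6, -2.7, 3.8]
grip_width: -0.0
```

Run:
```python
from h import *
look('g2.png',190,80,140,120,5,4,'side')
p,th=tool();d=p[:2]-[.5641,-.1085];print(p,np.degrees(th),np.degrees(np.arctan2(d[1],d[0])),np.linalg.norm(d))
```

```text
[0.52653809 0.04262686 0.01970346] -1.2330962795490166 103.95778643281105 0.15572483603148168
```

View pics/g2.png

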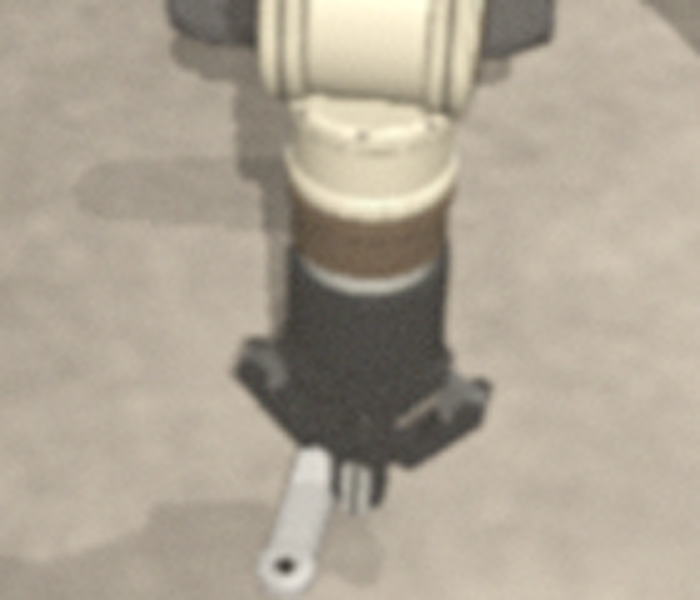

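The crop shows the handle being pushed on the correct side by the fingertip, with the tail hole at (285,566) in the crop, which is full-image px (246.6,192.8).

Run:
```python
from h import *
b=snap('side');p=ray(b,246.6,192.8,.012);d=p[:2]-[.5641,-.1085]
a=np.degrees(np.arctan2(d[1],d[0]));print(p,np.linalg.norm(d),a,'turned',133.3-a)
```

```text
[0.5531512  0.09774062 0.012     ] 0.2065310389472788 93.03883859968238 turned 40.26116140031763
```

>>> play_rows:
  motion:
    - {"fingers": 1,"translation": [0.52,-0.14,0],"roll": 2}
    - {"fingers": 1,"translation": [1.04,-0.26,0],"roll": 4}
    - {"fingers": 1,"translation": [1.57,-0.36,0],"roll": 6}
    - {"fingers": 1,"translation": [2.1,-0.45,0],"roll": 8}
    - {"fingers": 1,"translation": [2.63,-0.51,0],"roll": 10}
    - {"fingers": 1,"translation": [3.16,-0.56,0],"roll": 12}
    - {"fingers": 1,"translation": [3.7,-0.59,0],"roll": 14}
    - {"fingers": 1,"translation": [4.23,-0.6,0],"roll": 16}
    - {"fingers": 1,"translation": [4.77,-0.59,0],"roll": 18}
    - {"fingers": 1,"translation": [5.31,-0.57,0],"roll": 20}
    - {"fingers": 1,"translation": [5.45,-0.57,0],"roll": 20}

```text
clock: 16.2
eef_pos: [0.581, 0.0472, 0.0196]
tool_rot: [0.983, -0.185, -0.001, -0.0]
ft_force: [-4.5, -0.6, 1.8]
grip_width: -0.0002
```

>>> play_rows:
  motion:
    - {"fingers": 1,"translation": [-0.5,0,0],"roll": 0}
    - {"fingers": 1,"translation": [-2,0,0],"roll": 0}
    - {"fingers": 1,"translation": [-4,0,-1],"roll": 0}
    - {"fingers": 1,"translation": [-6,0,-4],"roll": 0}
    - {"fingers": 1,"translation": [-9,0,-7],"roll": 0}
    - {"fingers": 1,"translation": [-12,0,-8],"roll": 0}
    - {"fingers": 1,"translation": [-16,0,-8],"roll": 0}
    - {"fingers": 1,"translation": [-20,0,-8],"roll": 0}
    - {"fingers": 1,"translation": [-24,0,-8],"roll": 0}
    - {"fingers": 1,"translation": [-26,0,-8],"roll": 0}
    - {"fingers": 1,"translation": [-26,0,-8],"roll": 0}

```text
clock: 17.12
eef_pos: [0.3355, 0.1425, 0.1]
tool_rot: [0.983, -0.182, -0.001, -0.001]
ft_force: [-0.0, -0.2, -0.4]
grip_width: -0.0001
```

Run:
```python
from h import *
look('h1.png',280,130,90,80,7,6)
print(bot.get_obs()['eef_pos'],bot.get_obs()['clock'])
```

```text
[0.34116993 0.14170933 0.10029947] 17.4167
```

View pics/h1.png

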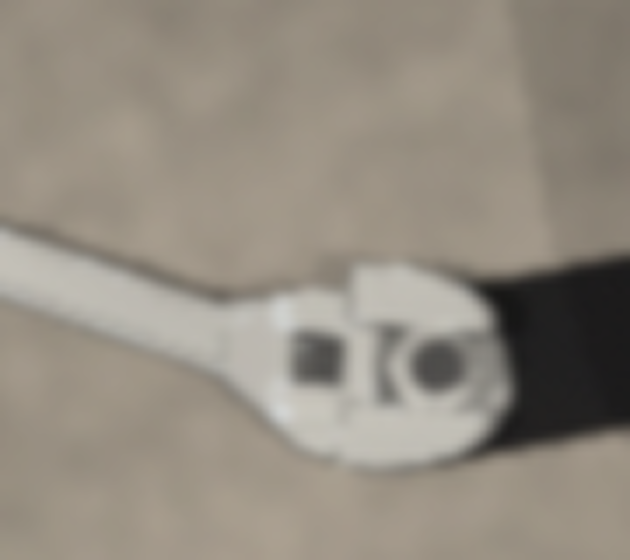

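The crop shows both jaws flush on the nut's flats with no gap. The stud is at (437,363) and the worm at (317,358). Next is a numeric check of the turn and the centring.

Run:
```python
from h import *
a=snap('top')
f=lambda x,y:(280+(x+.5)/7-.5,130+(y+.5)/7-.5)
s=ray(a,*f(437,363),.031);w=ray(a,*f(317,358),.024);d=(w-s)[:2]
print('stud',s,'worm',w,np.linalg.norm(d),'yaw',np.degrees(np.arctan2(d[1],d[0]))-1.4)
g=a['pixels'].astype(int);m=(g.min(2)>118).astype(np.uint8);m=cv2.morphologyEx(m,cv2.MORPH_OPEN,np.ones((3,3),np.uint8))
n,l,st,ce=cv2.connectedComponentsWithStats(m)
i=l[181,330] or l[190,335];print(st[i])
y,x=np.nonzero(l==i);k=x<x.min()+12
t=ray(a,x[k].mean(),y[k].mean(),.012);dt=(t-s)[:2];print('tail',t,np.linalg.norm(dt),'turned from tail',133.3-np.degrees(np.arctan2(dt[1],dt[0])))
```

```text
stud [ 0.56390437 -0.1080584   0.031     ] worm [ 0.56720753 -0.06675981  0.024     ] 0.04143047836343641 yaw 84.02708257177053
[ 257  159   92   37 1035]
tail [0.61687346 0.08594416 0.012     ] 0.2011037498762512 turned from tail 58.57141990640697
```

The wrench has turned 58.6 to 59.8° and is centred, with the arm clear. Handing in.

```bash
python3 -c "
from workcell import bot
print(bot.job_done())"
```

```text
the job is handed in; nothing more can be done
None
```

I closed the jaw on the nut, turned the nut about one flat clockwise, and handed the job in at about 17 s of the 58 s; no verdict came back.

- **Closing the jaw:** I made five worm strokes of 16 mm towards the nut. The drag on the finger jumped from about 3 N to 12 N on the fourth and stayed high on the fifth. Pressing force peaked at about 19 N on those last two strokes, above the 4 to 10 N range, because the jaw was already tight. The picture then showed no gap at the nut, and the tail had not moved.
- **Tightening:** I pushed the middle of the handle round the nut in three 20° arcs, with about 3 to 6 N at each reading.
- **Final checks from the top view:**
  - **Turn:** The tail gives 58.6° and the worm gives 59.8°, against a target of 60° ± 15°.
  - **Jaws:** Both look flush on the nut.
  - **Centring:** The stud-to-worm distance is 41.4 mm, against 41.6 mm at the start, so the wrench stayed centred.
  - **Arm:** It ended about 0.33 m from the nut, touching nothing.

**Not measured directly:** jaw travel (the images suggest about 3.4 mm, the strokes about 4.4 mm), the wrench's tilt, and the final positions of the hammer, tin and brush. The arm stayed clear of all three.

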